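# Number a plinth on the bench numbering press

### The arm

A 6-joint arm with a two-finger parallel gripper is mounted at the origin on the work surface. World frame = base frame: x ahead of the robot, y to its left, z up, the work surface at z = 0. Lengths are in mm, angles in rad, forces in N, time in s.
With the tool pointing down it reaches from about 250 to 800 mm from the base axis. Payload 8.5 kg.
Tool frame: the origin (TCP) lies at the very end of the fingers, on their centre line; the grasp point (between the pads) lies 19 mm behind it (bot.grip_depth is the distance from the TCP to the grasp point, in mm); z points along the fingers, y is the line along which they close (so a half turn about z gives the same grasp; the last joint's range is limited). The gripper opens to 85 mm and grips with 20 to 120 N. Pads are 22 mm wide; open, the fingers measure 114 mm over their backs; the gripper's body (76 mm by 85 mm) begins 54 mm behind the grasp point. The pads swing forward as they close: fully open they stand 13 mm farther back than shut.
Start: joints at [1.321, 0.238, -0.013, 1.319, 0, 1.571], TCP at [129.773, 508.663, 231.276] pointing down, gripper open.
Joint ranges: [-2.66, 2.66], [-1.03, 1.9], [-1.14, 1.46], [-1.82, 2.27], [-1.45, 1.34], [-3.14, 3.14]. Speed limits (rad/s): [2.22, 2.22, 2.79, 3.14, 3.14, 3.14].

### API

Orientations are given as a rotation vector (axis times angle).
In Python, from workcell import bot gives the robot as it stands.
- The arm moves only by the shell command python3 -m jog 'ROWS' [OPENING] [FORCE]. ROWS is JSON, a list of rows, each a list of 2 entries, a list of its own where there are three numbers: the shift along the world's x, y, z in cm, then the turn, a rotation vector about the world's x, y, z in degrees. A call has 1 to 20 rows; each row is the pose to reach, as a shift and turn from the pose commanded when the call began; what a row does not reach only later rows make up. A row lasts 1/8 s, in which the tool goes at most 62.5 mm and 10.7 degrees, less where a joint would pass 70% of its speed; a pose out of reach is approached as far as the arm can. A call with a gripper value outside its range is refused whole. OPENING is the opening, from 0 (shut) to 1 (fully open), set as the call begins (- or left out, the last holds). The fingers move at their own pace and stop on an object; FORCE is the grip in N (left out, the last holds). Time passes only in rows, so rows that repeat a pose let the fingers close. It gives the time, the measured TCP pose, the force, the opening and the grip force at its end, in the units of the state.
- bot.read_state(): the state, without advancing time (a new reading comes with each control period).
- bot.snapshot(name): name is "scene" or "top" or "wrist"; returns the picture (384x512x3 uint8, red, green, blue); there is no depth.
- bot.camera_params(name): a dict with "intrinsics" (3x3 intrinsics, pixels), "k1" (the pictures are not rectified: a ray, as slopes to the right and down, at radius r is drawn at 1 + k1 r^2 times it, then the intrinsics apply), "rvec" (rotation vector, rad) and "tvec" (3), from world to camera coordinates, as OpenCV has them; the wrist camera has in their place "hand_eye" (4x4, takes a point from camera to tool coordinates, whose origin is the TCP and whose axes are the flange's). Camera axes: x right, y down, z forward; pixel columns grow to the right and rows downward; lengths in mm; the calibration is good to about 2 mm. A picture is of the moment at which its call begins: read the wrist's pose just before it. camera_params takes no time and is no camera call.
- bot.hand_in(): hands the job in; it is judged then, once.
The state is a dict: "time": time; "joints": joint angles; "dq": joint speeds; "tau": joint torques, N m; "eef_pos": TCP position; "orientation": TCP orientation; "wrist_force": force on the tool from outside, world axes, zero at the start; "ft_torque": the same for the moment, N m; "grip_width": finger opening in mm; "grasp_force": force on a finger pad.
Only numpy, scipy, OpenCV 4.12 (cv2) and the standard library are available. Lean on these libraries where they do the work, as an engineer would, in place of code of your own. Each camera call takes 0.05 s, during which the arm holds its last target. There are 200 camera calls.

### The job

Number this wooden plinth on the press: turn the handwheel until 4 stands centred in the little window, lay the plinth lengthwise on the sloping bed so that it comes to rest against both stops with its end under the plunger, and pull the hand lever all the way down to stamp it. Let the lever come back up, then lay the plinth flat in the plywood tray, leaving the 4 in the window and the other things on the table where they are. A stamp with the wrong number, or with the plinth not home in its corner, spoils it.

Things in the scene. Friction and masses are not known exactly. Their poses are not given: they have to be found in the camera images.
- press: Bench numbering press, fixed to the table: dark base plate 170 x 385 mm, on its right half a grey drum housing (x -35..65, y -165..-25 mm, 235 mm high), on its left half a sloping aluminium bed. Origin on the table under the press; x away from the operator (robot side), y to the left, z up.
- number_drum (a joint): Turn of the number drum and its handwheel (rad): 0 shows figure 0, 0.628 shows 1, 1.257 shows 2 and so on; it grows as the top of the wheel goes to the right (press -y). Turns endlessly either way, 9 is followed by 0, so readings 2 pi apart show the same figure. No clicks: friction (0.15 N m) holds it where it is left.
- wheel_hub (a point): Centre of the handwheel, on the drum shaft (level, along the press's x), 170 mm above the table, 70 mm in front of the housing's face. Four steel arms at right angles in the press's y-z plane, each with a black ball 26 mm across, its centre 75 mm from here; one arm points straight up when the joint reads 0 and at every quarter turn.
- window (a point): Centre of the window (38 mm along x, 28 mm along y) in the housing's top, on the top line of the white drum (radius 55 mm), 225 mm above the table, 10 mm below the cover's top. One black figure is seen in it, upright to the operator, 30 x 18 mm.
- number4 (a point): Centre of the figure 4 on the drum's surface; at the window's centre when 4 is shown centred.
- press_lever (a joint): Hand lever on the right of the housing: 0 up, 0.785 rad fully down at its stop. A spring brings it up again. It works the plunger directly and needs 3 to 8 N at the grip.
- lever_grip (a point): Middle of the lever's black grip, 24 mm thick, 100 mm long, lying along the press's y. It swings 190 mm from the lever's axle, which runs along the press's y at press x 45 mm, 130 mm above the table. The grip stands on the robot's side of the axle, 50 degrees above level when up, 5 degrees when fully down: it comes down and towards the robot.
- bed: Sloping slick-coated bed plate of the press. Origin on its surface in the locating corner, its lowest point; y runs up the slope lengthwise (23 degrees), -x up across it (15 degrees), z square off the surface. It spans x -120..12, y -12..225 mm. End stop: wall at y = 0. Side stop: rail 7 mm high, 12 mm wide, along the whole edge at x = 0; a plinth home is gripped across its width above it.
- bed_home (a point): Where the centre of the plinth is when home against both stops: bed x -25, y 65, z 10 mm; axes as the bed's. A plinth let go on the bed lengthwise, 40 to 80 mm up the slope from here and 10 to 50 mm off the side stop, slides by itself into the corner in about 1 s.
- nose (a point): Underside of the stamping head's nose, which overhangs the corner: bed x -50..0, y 0..43 mm, 42 mm off the bed, 34 mm thick. This point is at its middle.
- ram: Plunger foot under the nose, 26 mm square; origin in its underside, over bed x -25, y 22 mm, 34 mm off the bed when the lever is up, on the plinth's top with the lever fully down.
- plinth: Loose wooden plinth 50 x 130 x 20 mm, about 90 g, with a dark groove along its top, lying on the table at the start. Origin at its centre, y along its length, z up. Either end may go to the end stop.
- tray: Shallow plywood tray fixed on the table, outside 150 (x) x 200 (y) x 35 mm high, walls and floor 6 mm. Origin at the centre of its underside. The plinth fits lengthwise along its y.
- amber_bowl: Bystander: amber glass bowl, 110 mm across, 60 mm high.
- tape_roll: Bystander: roll of paper tape lying flat, 100 mm across, 36 mm high.
- glue_jar: Bystander: white jar, 72 mm across, 100 mm high.
There are look-alikes about, which are no part of the job. There is more than one size of the plinth; the one meant has the size given above.

How it is judged:
By the outcome, as a careful person would: the job done as asked, in the order asked, and still so for the second after the job is handed in, with the robot touching nothing.
It also fails if it takes over 72 s, if anything falls off the work surface, if the arm or the gripper's body presses on something with over 40 N, if the wrist force passes 120 N, or if a joint passes its speed limit or range.

## Working session

There is one attempt and no reset: what is moved stays moved. The work goes in short steps, Python scripts to look and compute and a shell command to move; the robot and the scene stay as the last step left them, time stands still between calls to the robot, and variables do not carry over. Pictures are saved under pics/ and viewed, at most 10 in all, crops included, and the job is handed in when it is done.

```bash
ls; mkdir -p pics; python3 - <<'E'
from workcell import bot
import cv2,numpy as np
for n in("scene","top"):
    im=bot.snapshot(n); cv2.imwrite(f"pics/{n}0.png",im[:,:,::-1])
    p=bot.camera_params(n);R=cv2.Rodrigues(np.array(p["rvec"],float))[0];print(n,p["intrinsics"],p["k1"],"pos",-R.T@np.array(p["tvec"]),"fwd",R[2],R[0])
p=bot.camera_params("wrist");print(p)
s=bot.read_state();print(s)
E
```

```text
pics
scene [[349.71932047   0.         253.1768122 ]
 [  0.         349.71932047 192.59741355]
 [  0.           0.           1.        ]] -0.0017840730525888404 pos [1297.80081203 -215.40339317 1035.666104  ] fwd [-0.67444388  0.13403585 -0.72605774] [0.1792545  0.98368708 0.01508452]
top [[349.38135647   0.         253.37609895]
 [  0.         349.38135647 194.00075218]
 [  0.           0.           1.        ]] -0.06693312104469866 pos [ 394.29427062  -43.0964803  1169.1815278 ] fwd [ 0.08481337 -0.02031207 -0.9961898 ] [-0.01087712 -0.99975149  0.01945863]
{'intrinsics': array([[271.11502643,   0.        , 257.22825447],
       [  0.        , 271.11502643, 193.21479579],
       [  0.        ,   0.        ,   1.        ]]), 'k1': 0.0014411973550149677, 'hand_eye': array([[ 5.91535549e-04, -9.56478296e-01, -2.91802879e-01,
         7.50886032e+01],
       [ 9.99999554e-01,  3.50768006e-04,  8.77418692e-04,
        -9.95817061e-03],
       [-7.36876821e-04, -2.91803268e-01,  9.56478076e-01,
        -1.41123796e+02],
       [ 0.00000000e+00,  0.00000000e+00,  0.00000000e+00,
         1.00000000e+00]])}
{'time': 0.1, 'joints': array([ 1.32099842e+00,  2.38738334e-01, -1.41649009e-02,  1.31920757e+00,
       -1.88461007e-05,  1.57077598e+00]), 'dq': array([ 0.00087672, -0.0016342 ,  0.00153627, -0.0004065 , -0.0001084 ,
        0.00145148]), 'tau': array([-1.75718338e-03, -5.39719713e+01,  3.46999705e+01,  1.33821781e-02,
       -1.52913021e-04,  1.02762803e-05]), 'eef_pos': array([129.69734771, 508.34115335, 230.73467807]), 'orientation': array([-3.91312369e-01, -3.11697985e+00,  2.05228244e-03]), 'wrist_force': array([-0.22978824,  0.09435399,  0.55556116]), 'ft_torque': array([ 0.02741215, -0.0124073 ,  0.02949748]), 'grasp_force': 0.0, 'grip_width': 85.84178818008375}
```

View pics/top0.png

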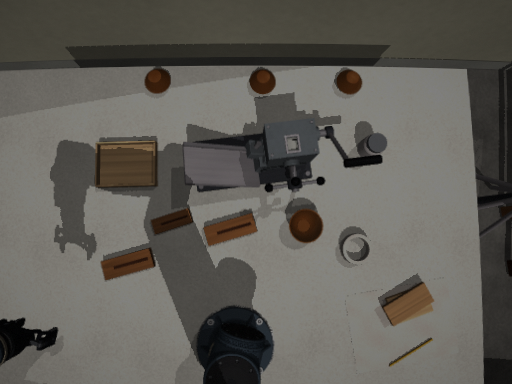

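View pics/scene0.png

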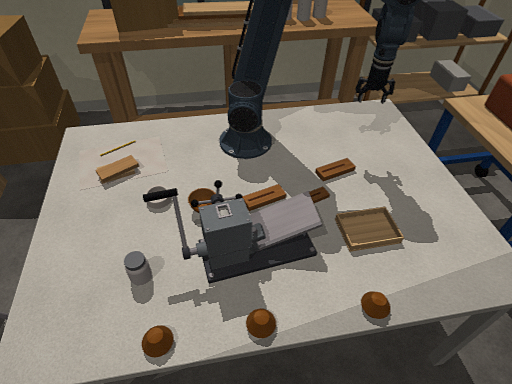

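Plinth candidates in top view: (172,220), (230,228) and (128,264), plus a stack of blocks at (408,303). By length (about 41 px against 53 px at 0.304 px/mm), only (172,220) looks 130 mm long. I'll confirm this in an enlarged crop.

```bash
cat > h.py <<'E'
from workcell import bot
import cv2,numpy as np
from scipy.spatial.transform import Rotation as Ro
def cam(n,state=None):
    p=bot.camera_params(n);K=np.array(p["intrinsics"]);k=p["k1"]
    if n=="wrist":
        T=np.eye(4);T[:3,:3]=Ro.from_rotvec(state["orientation"]).as_matrix();T[:3,3]=state["eef_pos"]
        C=T@np.array(p["hand_eye"]);R=C[:3,:3].T;c=C[:3,3]
    else:
        R=Ro.from_rotvec(np.ravel(p["rvec"])).as_matrix();c=-R.T@np.ravel(p["tvec"])
    return K,k,R,c
def ray(C,uv):
    K,k,R,c=C
    q=cv2.undistortPoints(np.array([[uv]],float),K,np.array([k,0,0,0.]))[0,0]
    d=R.T@np.array([q[0],q[1],1]);return c,d/np.linalg.norm(d)
def onz(C,uv,z):
    c,d=ray(C,uv);return c+d*(z-c[2])/d[2]
def tri(*cu):
    A=np.zeros((3,3));b=np.zeros(3);L=[ray(C,u) for C,u in cu]
    for c,d in L: P=np.eye(3)-np.outer(d,d);A+=P;b+=P@c
    X=np.linalg.solve(A,b);return X,[round(float(np.linalg.norm((np.eye(3)-np.outer(d,d))@(X-c))),1) for c,d in L]
def proj(C,X):
    K,k,R,c=C
    return cv2.projectPoints(np.array([X],float).reshape(-1,1,3),cv2.Rodrigues(R)[0],-R@c,K,np.array([k,0,0,0.]))[0][:,0]
def crop(im,x,y,w,h,s,name):
    cv2.imwrite(name,cv2.resize(im[y:y+h,x:x+w,::-1],None,fx=s,fy=s,interpolation=cv2.INTER_CUBIC))
E
python3 - <<'E'
from h import *
import cv2
a=cv2.imread("pics/top0.png")[:,:,::-1];b=cv2.imread("pics/scene0.png")[:,:,::-1]
crop(a,92,95,300,190,2.66,"pics/t1.png")
crop(b,145,150,270,140,2.95,"pics/s1.png")
E
```

```text
(no output)
```

View pics/t1.png

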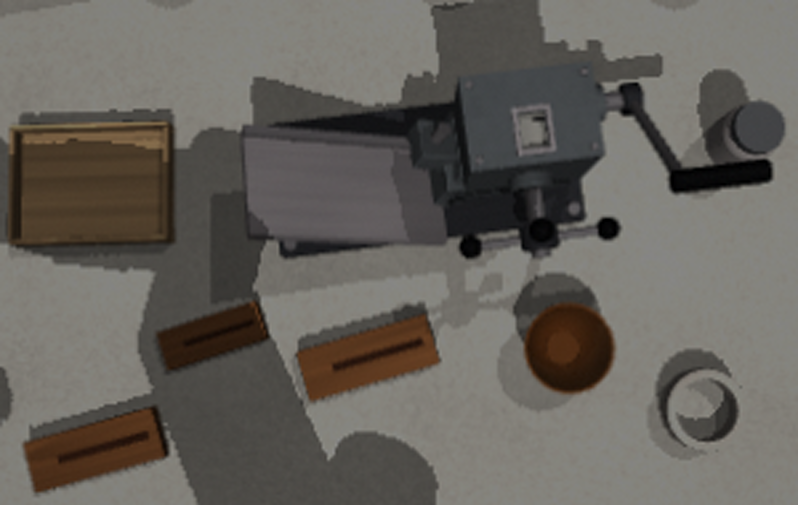

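View pics/s1.png

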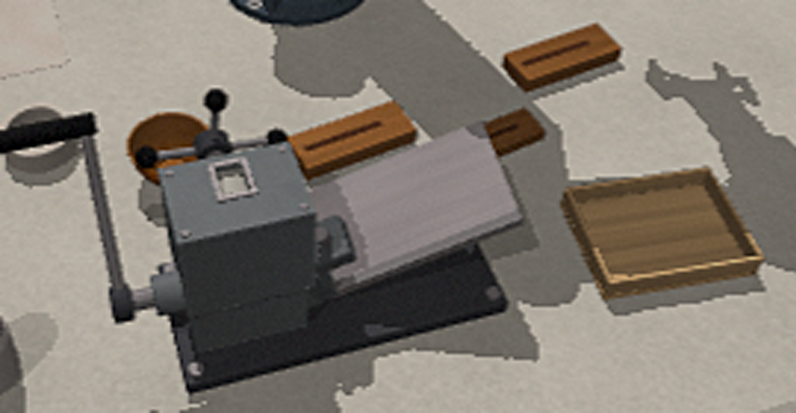

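The tabletop has one short plinth at top (172,220) and two long ones. I'll measure them, along with the press points.

```bash
python3 - <<'E'
from h import *
np.set_printoptions(precision=1,suppress=True)
T=cam("top");S=cam("scene")
t=lambda x,y:(T,(92+(x+.5)/2.66-.5,95+(y+.5)/2.66-.5)); s=lambda x,y:(S,(145+(x+.5)/2.95-.5,150+(y+.5)/2.95-.5))
for n,c in dict(small=[(158,333),(258,300),(270,338),(168,370)],mid=[(297,353),(430,313),(440,360),(309,401)],left=[(24,445),(157,407),(168,455),(37,492)]).items():
    P=np.array([onz(T,t(*q)[1],20) for q in c]);print(n,P.mean(0),[np.linalg.norm(P[i]-P[(i+1)%4]) for i in range(4)],"dir",np.degrees(np.arctan2(*(P[0]-P[1]+P[3]-P[2])[:2])))
for n,a,b in [("window",(533,130),(233,179)),("topball",(541,230),(215,100)),("rball",(607,228),(145,157)),("lball",(470,245),(277,138)),("grip",(722,176),(45,132)),("smallplinth_nearRcorner? far-left",(158,333),(544,130)),("mid cornerfarR",(430,313),(297,152)),
 ("bed far-left",(243,127),(524,212)),("bed near-left",(245,239),(470,127)),("tray far left",(10,125),(763,255)),("tray far right",(170,123),(610,285)),("tray near right",(173,243),(566,192)),("tray near left",(12,245),(712,170)),("housing far-left",(455,82),(316,210)),("housing far-right",(585,66),(176,240)),("h near L",(467,183),(288,140)),("h near R",(602,158),(160,180))]:
    print(n,*tri(t(*a),s(*b)))
E
```

```text
small [406.7 201.5  20. ] [np.float64(129.79123759399695), np.float64(49.2972251766002), np.float64(131.38051780721997), np.float64(47.31887032909729)] dir -17.358003039286796
mid [378.6   9.7  20. ] [np.float64(170.940366428851), np.float64(59.15612418042776), np.float64(168.33364058446233), np.float64(60.608762643009634)] dir -16.43983267800558
left [267.5 345.3  20. ] [np.float64(171.01394017020849), np.float64(60.11287341785635), np.float64(167.78070290634184), np.float64(59.705681273345675)] dir -15.45088900954854
window [ 611.2 -168.8  234.7] [0.6, 0.6]
topball [ 506.3 -174.   245.6] [0.3, 0.3]
rball [ 515.9 -256.   178.9] [1.2, 1.2]
lball [ 500.1 -107.   166.8] [0.1, 0.1]
grip [ 554.8 -349.2  277.2] [0.5, 0.5]
smallplinth_nearRcorner? far-left [410.1 270.8  19.2] [0.4, 0.4]
mid cornerfarR [429.7 -68.5  58.5] [3.6, 3.6]
bed far-left [637.6 145.4 147.6] [1.8, 1.8]
bed near-left [508.5 130.7 153.7] [8.5, 8.5]
tray far left [669.  454.7  39.7] [0.1, 0.1]
tray far right [672.1 259.2  28.9] [2.4, 2.4]
tray near right [522.4 256.9  22.8] [4.7, 4.7]
tray near left [521.5 457.6  25.9] [4.0, 4.0]
housing far-left [662.7 -90.7 231.3] [0.7, 0.7]
housing far-right [ 678.7 -228.7  233. ] [3.3, 3.3]
h near L [ 558.1 -102.2  224.4] [0.9, 0.9]
h near R [ 585.1 -242.7  217.5] [0.7, 0.7]
```

Only (172,220) fits: it measures 130 x 48 mm, and triangulation puts its top at z=19. The other two are 170 x 60 mm. Next I'll look at the press from close by with the wrist camera.

```bash
python3 -m jog '[[[37,-65.8,17],[0,0,20.5]],[[37,-65.8,17],[0,0,20.5]],[[37,-65.8,17],[0,0,20.5]],[[37,-65.8,17],[0,0,20.5]],[[37,-65.8,17],[0,0,20.5]],[[37,-65.8,17],[0,0,20.5]],[[37,-65.8,17],[0,0,20.5]],[[37,-65.8,17],[0,0,20.5]],[[37,-65.8,17],[0,0,20.5]],[[37,-65.8,17],[0,0,20.5]],[[37,-65.8,17],[0,0,20.5]],[[37,-65.8,17],[0,0,20.5]],[[37,-65.8,17],[0,0,20.5]],[[37,-65.8,17],[0,0,20.5]],[[37,-65.8,17],[0,0,20.5]],[[37,-65.8,17],[0,0,20.5]]]'
python3 - <<'E'
from h import *
s=bot.read_state();im=bot.snapshot("wrist");np.save("w1.npy",np.r_[s["eef_pos"],s["orientation"]])
cv2.imwrite("pics/w1.png",im[:,:,::-1]);crop(im[::-1,::-1],0,0,512,384,1.56,"pics/w1b.png")
E
```

```text
time: 2.1
eef_pos: [499.3, -148.4, 401.5]
orientation: [-0.171, 3.137, -0.0]
wrist_force: [0.3, -0.6, -0.1]
grip_width: 85.5
grasp_force: 0.0
```

View pics/w1b.png

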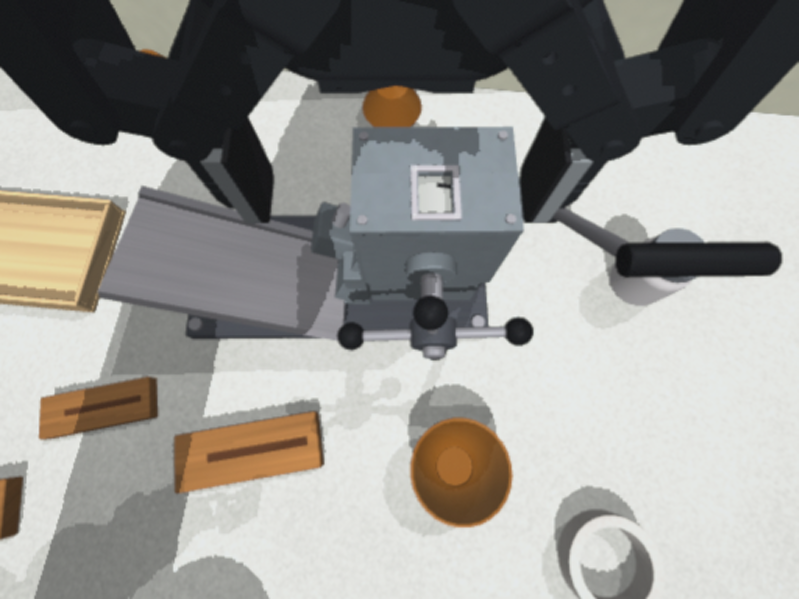

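Wrist picture (rotated 180°): the window is at (436,192), wheel top ball at (430,312), side balls at (350,335) and (518,330), and grip at (698,259). I'll zoom in on the window and refine the press frame.

```bash
python3 - <<'E'
from h import *
np.set_printoptions(precision=1,suppress=True)
im=cv2.imread("pics/w1.png")[::-1,::-1,::-1]
crop(im,258,100,44,44,10,"pics/w1c.png")
v=np.load("w1.npy");W=cam("wrist",dict(eef_pos=v[:3],orientation=v[3:]))
w=lambda x,y:(W,(511-((x+.5)/1.56-.5),383-((y+.5)/1.56-.5)))
T=cam("top");S=cam("scene")
t=lambda x,y:(T,(92+(x+.5)/2.66-.5,95+(y+.5)/2.66-.5)); s=lambda x,y:(S,(145+(x+.5)/2.95-.5,150+(y+.5)/2.95-.5))
for n,a,b,c in [("window",(533,130),(233,179),(436,192)),("topball",(541,230),(215,100),(430,312)),("rball",(607,228),(145,157),(518,330)),("lball",(470,245),(277,138),(350,335)),("grip",(722,176),(45,132),(698,259)),("housing far-left",(455,82),(316,210),(353,127)),("housing far-right",(585,66),(176,240),(512,127)),("h near L",(467,183),(288,140),(348,230)),("h near R",(602,158),(160,180),(523,233))]:
    print(n,*tri(t(*a),s(*b),w(*c)), tri(t(*a),w(*c))[0])
for n,a,c in [("bedfarleft",(243,127),(143,188)),("bednearleft",(245,239),(100,295))]: print(n,*tri(t(*a),w(*c)))
for n,c,z in [("base nearL corner",(187,337),12),("small plinth",[(39,400),(153,378),(157,415),(41,438)],20),("tray nearR",(97,310),35),("tray farR",(117,203),35)]:
    for q in (c if isinstance(c,list) else [c]): print(n,onz(W,w(*q)[1],z))
E
```

```text
window [ 611.1 -168.7  234.5] [0.6, 0.5, 0.2] [ 611.  -168.9  234.9]
topball [ 506.  -173.3  245.3] [0.5, 1.0, 1.4] [ 505.6 -172.6  247.6]
rball [ 515.9 -255.2  178.6] [0.4, 2.0, 1.6] [ 516.7 -255.   175.4]
lball [ 499.1 -106.6  165.7] [1.2, 0.2, 1.3] [ 498.9 -106.5  167.1]
grip [ 554.5 -348.9  276. ] [1.2, 0.5, 1.3] [ 556.4 -351.6  270.5]
housing far-left [664.3 -91.3 234.5] [2.6, 0.9, 2.1] [661.4 -91.3 239.9]
housing far-right [ 679.6 -228.5  235.1] [3.6, 3.4, 1.3] [ 676.8 -225.7  240.3]
h near L [ 563.4 -102.2  233.1] [6.6, 2.6, 5.8] [ 555.2 -102.5  258. ]
h near R [ 586.8 -243.   220.5] [2.3, 1.4, 2.2] [ 581.4 -240.1  235.1]
bedfarleft [640.2 145.5 136.2] [0.4, 0.4]
bednearleft [511.2 138.5 156.3] [1.1, 1.1]
base nearL corner [502.7 120.8  12. ]
small plinth [406.9 273.8  20. ]
small plinth [447.3 145.   20. ]
small plinth [405.4 128.2  20. ]
small plinth [365.3 256.1  20. ]
tray nearR [520.4 228.5  35. ]
tray farR [668.1 248.7  35. ]
```

View pics/w1c.png

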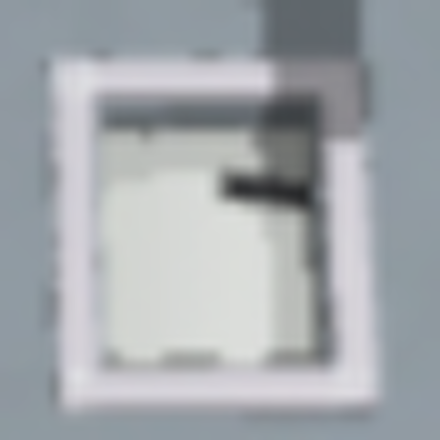

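The stroke at the right is the upper-left bar of a 7. The arms measure about −5.5° off a quarter turn, so the drum reads about 264.5° and needs −120° to reach 144°. I'll grip the right ball front-to-back and carry it over the top to −36°.

```bash
python3 -m jog '[[[1.5,-10.6,-12],[0,0,-10]],[[1.5,-10.6,-12],[0,0,-20]],[[1.5,-10.6,-12],[0,0,-30]],[[1.5,-10.6,-12],[0,0,-40]],[[1.5,-10.6,-12],[0,0,-50]],[[1.5,-10.6,-12],[0,0,-60]],[[1.5,-10.6,-12],[0,0,-65]],[[1.5,-10.6,-15],[0,0,-65]],[[1.5,-10.6,-15],[0,0,-65]]]' 0.62 30
python3 - <<'E'
from h import *
np.set_printoptions(precision=2,suppress=True)
s=bot.read_state();im=bot.snapshot("wrist");R=Ro.from_rotvec(s["orientation"]).as_matrix();print(R,s["joints"])
W=cam("wrist",s);p=proj(W,[[515.3,-255.2,178],[506,-173.3,245.3]]);print(p)
cv2.imwrite("pics/w2.png",im[:,:,::-1])
E
```

```text
time: 3.28
eef_pos: [513.7, -254.1, 250.0]
orientation: [-1.539, -2.735, 0.0]
wrist_force: [-0.5, 0.2, 0.0]
grip_width: 52.8
grasp_force: 0.0
[[-0.52  0.85 -0.  ]
 [ 0.85  0.52  0.  ]
 [ 0.   -0.   -1.  ]] [-0.46  0.32  0.15  1.4  -0.    0.57]
[[258.7  206.93]
 [326.36 114.38]]
```

View pics/w2.png

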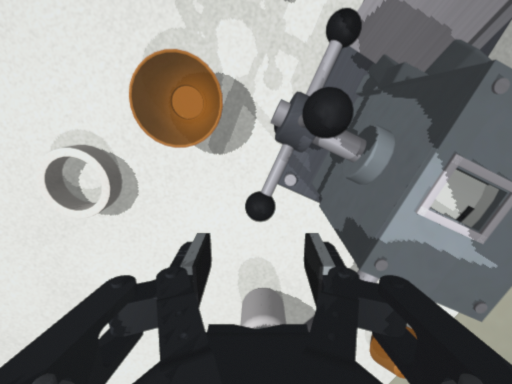

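The ball is within 1 px of the prediction, at (260,206). I'll descend and grip.

```bash
python3 -m jog '[[[0.15,-0.1,-5],[0,0,0]],[[0.15,-0.1,-9.2],[0,0,0]],[[0.15,-0.1,-9.2],[0,0,0]]]'; python3 -m jog '[[[0,0,0],[0,0,0]],[[0,0,0],[0,0,0]],[[0,0,0],[0,0,0]],[[0,0,0],[0,0,0]]]' 0.1 40
```

```text
time: 3.7
eef_pos: [515.0, -255.4, 158.0]
orientation: [-1.54, -2.733, 0.001]
wrist_force: [-0.8, -0.8, 1.5]
grip_width: 52.8
grasp_force: 0.0
time: 4.2
eef_pos: [517.6, -256.9, 160.6]
orientation: [1.541, 2.734, 0.001]
wrist_force: [5.1, -1.3, 3.4]
grip_width: 23.7
grasp_force: 39.1
```

```bash
python3 -m jog '[[[0,0.1,0.8],[0,0,0]],[[0,0.3,1.6],[0,0,0]],[[-0.1,1,3],[0,0,0]],[[-0.2,1.9,4.3],[0,0,0]],[[-0.3,3,5.4],[0,0,0]],[[-0.5,4.4,6.1],[0,0,0]],[[-0.6,5.9,6.6],[0,0,0]],[[-0.8,7.4,6.8],[0,0,0]],[[-1,9,6.6],[0,0,0]],[[-1.1,10.5,6.1],[0,0,0]],[[-1.3,11.8,5.4],[0,0,0]],[[-1.3,11.8,5.4],[0,0,0]],[[-1.3,11.8,5.4],[0,0,0]]]'
python3 - <<'E'
from h import *
s=bot.read_state();im=bot.snapshot("top");im2=bot.snapshot("wrist");np.save("w3.npy",np.r_[s["eef_pos"],s["orientation"]])
cv2.imwrite("pics/t3.png",im[:,:,::-1]);cv2.imwrite("pics/w3.png",im2[:,:,::-1])
a=cv2.resize(im2[:,:,::-1],None,fx=.98,fy=.98)
b=cv2.resize(im[115:190,230:330,::-1],None,fx=2.9,fy=2.9,interpolation=cv2.INTER_CUBIC)
c=np.zeros((a.shape[0],a.shape[1]+b.shape[1],3),np.uint8);c[:,:a.shape[1]]=a;c[:b.shape[0],a.shape[1]:]=b
cv2.imwrite("pics/c3.png",c)
E
```

```text
time: 5.82
eef_pos: [497.8, -136.8, 212.8]
orientation: [-1.539, -2.728, 0.005]
wrist_force: [-18.5, 1.7, 2.6]
grip_width: 23.0
grasp_force: 39.2
```

View pics/c3.png

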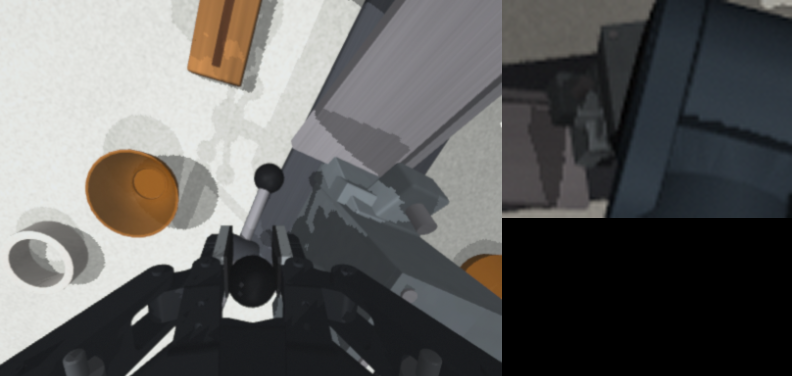

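The ball is gripped at (253,281) and carried to the −36° side. I'll release it, back off and check the window and balls.

```bash
python3 -m jog '[[[0,0,0],[0,0,0]],[[0,0,0],[0,0,0]],[[0,0,0],[0,0,0]]]' 0.62; python3 -m jog '[[[0,0,6],[0,0,0]],[[0,0,10],[0,0,5]],[[3.8,-2.3,11.8],[0,0,15]],[[3.8,-2.3,11.8],[0,0,25]],[[3.8,-2.3,11.8],[0,0,35]],[[3.8,-2.3,11.8],[0,0,45]],[[3.8,-2.3,11.8],[0,0,55]],[[3.8,-2.3,11.8],[0,0,65]],[[3.8,-2.3,11.8],[0,0,65]],[[3.8,-2.3,11.8],[0,0,65]]]' 1
python3 - <<'E'
from h import *
np.set_printoptions(precision=1,suppress=True)
s=bot.read_state();im=bot.snapshot("wrist");np.save("w4.npy",np.r_[s["eef_pos"],s["orientation"]])
cv2.imwrite("pics/w4.png",im[:,:,::-1])
W=cam("wrist",s)
ex=np.array([.9938,.1115,0]);ey=np.array([-.1115,.9938,0]);hub=np.array([507.3,-181,171.])
print("win",proj(W,hub+105*ex+[0,0,55]) , proj(W,[[611.1,-168.7,234.5]]))
for th in (54,-36,-126): print(th,proj(W,hub-75*np.sin(np.radians(th))*ey+[0,0,75*np.cos(np.radians(th))]))
g=im.max(2);_,m=cv2.threshold(g,45,255,0)
a=cv2.resize(im[::-1,::-1,::-1],None,fx=1.0,fy=1.0)
p=511-proj(W,[[611.1,-168.7,234.5]])[0,0],383-proj(W,[[611.1,-168.7,234.5]])[0,1]
x,y=int(p[0])-28,int(p[1])-28
b=cv2.resize(im[::-1,::-1,::-1][y:y+56,x:x+56],(288,288),interpolation=cv2.INTER_CUBIC)
c=np.zeros((384,800,3),np.uint8);c[:,:512]=a;c[:288,512:]=b;cv2.imwrite("pics/c4.png",c);print(x,y)
E
```

```text
time: 6.3
eef_pos: [503.6, -138.2, 213.8]
orientation: [1.542, 2.736, 0.001]
wrist_force: [0.3, 0.5, -0.1]
grip_width: 53.1
grasp_force: 0.0
time: 7.55
eef_pos: [541.4, -161.3, 331.3]
orientation: [-0.164, 3.137, -0.0]
wrist_force: [-0.0, -0.3, 0.4]
grip_width: 85.5
grasp_force: 0.0
win [[241.9 257.5]] [[242.  261.5]]
54 [[176.  153.9]]
-36 [[288.2 155.9]]
-126 [[292.3 142.5]]
240 93
```

View pics/c4.png

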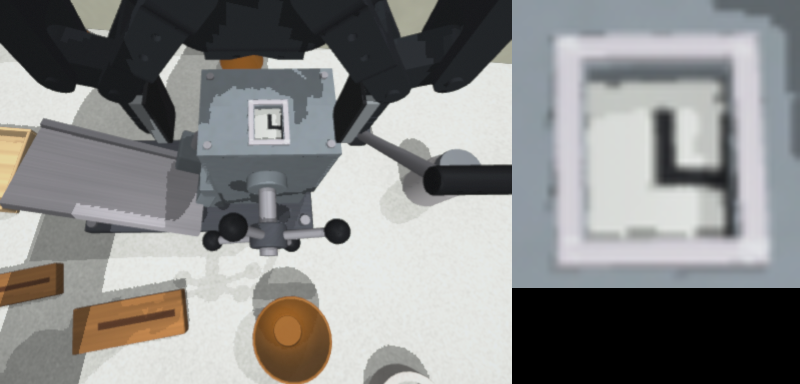

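The window shows a 4, so the earlier figure was a 7, but it stands about 8 mm to the right. Balls are at (233,227), (338,231), (213,240) and (291,242). I'll fit the angle.

```bash
python3 - <<'E'
from h import *
from scipy.optimize import least_squares
np.set_printoptions(precision=2,suppress=True)
v=np.load("w4.npy");W=cam("wrist",dict(eef_pos=v[:3],orientation=v[3:]))
im=cv2.imread("pics/w4.png")[::-1,::-1];g=im.max(2)
def cen(x,y,r=15):
    m=((g[y-r:y+r+1,x-r:x+r+1]<62)).astype(np.uint8);n,l,st,c=cv2.connectedComponentsWithStats(cv2.morphologyEx(m,cv2.MORPH_OPEN,np.ones((7,7),np.uint8)));i=1+np.argmax(st[1:,4]);print(st[i]);return c[i]+[x-r,y-r]
A=np.array([cen(233,227),cen(338,231)]);print(A)
ex=np.array([.9938,.1115,0]);ey=np.array([-.1115,.9938,0]);hub=np.array([507.3,-181,171.])
def balls(th,h): return proj(W,[h-75*np.sin(t)*ey+[0,0,75*np.cos(t)] for t in th])
f=lambda p:np.r_[(511-balls([p[0],p[0]+np.pi/2],hub+p[1:])[:,0])-A[:,0],(383-balls([p[0],p[0]+np.pi/2],hub+p[1:])[:,1])-A[:,1],p[1:]/3]
r=least_squares(f,[-.6,0,0,0]);print(np.degrees(r.x[0]),r.x[1:],r.fun)
# figure: left edge, window inner edges (inset scale 288/56, origin 240,93 rotated)
pt=lambda x,y:(511-(240+(x-512+.5)*56/288-.5),383-(93+(y+.5)*56/288-.5))
for n,x,y,z in [("Lstroke outer",654,150,225),("win inL bottom",583,232,235),("win inR bottom",738,232,235),("4 bar",690,178,225)]:
    P=onz(W,pt(x,y),z)-hub;print(n,"press dy rel hub",P@ey,"dx",P@ex)
E
```

```text
[  1   1  29  28 668]
[  2   4  24  23 460]
[[232.74 226.48]
 [336.72 231.  ]]
-26.6233806041422 [-0.45  1.2  -0.76] [-0.08  0.22 -0.17  0.13 -0.15  0.4  -0.25]
Lstroke outer press dy rel hub 1.8272069484429228 dx 109.98147800716384
win inL bottom press dy rel hub 16.22875643169922 dx 86.49817689869953
win inR bottom press dy rel hub -13.086601797672873 dx 86.28643833921656
4 bar press dy rel hub -5.22319385226033 dx 103.60190049802725
```

Both measures agree: the drum is 9.3° short. I'll regrip the ball squarely front-to-back and carry it the last 12 mm.

```bash
python3 -m jog '[[[-3.8,1.5,-2],[0,0,-10]],[[-3.8,1.5,-2],[0,0,-20]],[[-3.8,1.5,-2],[0,0,-30]],[[-3.8,1.5,-2],[0,0,-40]],[[-3.8,1.5,-2],[0,0,-50]],[[-3.8,1.5,-2],[0,0,-60]],[[-3.8,1.5,-2],[0,0,-70]],[[-3.8,1.5,-3],[0,0,-80]],[[-3.8,1.5,-4],[0,0,-90]],[[-3.8,1.5,-8],[0,0,-90]],[[-3.8,1.5,-11.7],[0,0,-90]],[[-3.8,1.5,-11.7],[0,0,-90]]]' 0.55; python3 -m jog '[[[0,0,0],[0,0,0]],[[0,0,0],[0,0,0]],[[0,0,0],[0,0,0]],[[0,0,0],[0,0,0]]]' 0.1 40
```

```text
time: 9.1
eef_pos: [501.7, -145.9, 212.3]
orientation: [-2.097, -2.333, 0.003]
wrist_force: [0.0, -0.3, 0.6]
grip_width: 46.8
grasp_force: 0.0
time: 9.6
eef_pos: [503.7, -146.5, 216.0]
orientation: [2.097, 2.336, 0.001]
wrist_force: [-3.5, 1.1, 6.6]
grip_width: 23.5
grasp_force: 39.2
```

```bash
python3 -m jog '[[[0,0.5,-0.3],[0,0,0]],[[-0.1,1.0,-0.6],[0,0,0]],[[-0.1,1.0,-0.6],[0,0,0]],[[-0.1,1.0,-0.6],[0,0,0]]]';python3 -m jog '[[[0,0,0],[0,0,0]],[[0,0,0],[0,0,0]],[[0,0,0],[0,0,0]]]' 0.55;  python3 -m jog '[[[0,0,4],[0,0,0]],[[0,0,8],[0,0,10]],[[3.8,-2.5,12],[0,0,20]],[[3.8,-2.5,12],[0,0,30]],[[3.8,-2.5,12],[0,0,40]],[[3.8,-2.5,12],[0,0,50]],[[3.8,-2.5,12],[0,0,60]],[[3.8,-2.5,12],[0,0,70]],[[3.8,-2.5,12],[0,0,80]],[[3.8,-2.5,12],[0,0,90]],[[3.8,-2.5,12],[0,0,90]],[[3.8,-2.5,12],[0,0,90]]]' 1
cat > fit.py <<'E'
from h import *
from scipy.optimize import least_squares
np.set_printoptions(precision=2,suppress=True)
s=bot.read_state();im=bot.snapshot("wrist");cv2.imwrite("pics/w5.png",im[:,:,::-1]);W=cam("wrist",s)
im=im[::-1,::-1];g=im.max(2)
ex=np.array([.9938,.1115,0]);ey=np.array([-.1115,.9938,0]);hub=np.array([506.9,-179.8,170.2])
rot=lambda q:np.array([511,383])-q
balls=lambda th,h:rot(proj(W,[h-75*np.sin(t)*ey+[0,0,75*np.cos(t)] for t in th]))
def cen(q,r=19):
    x,y=q.astype(int);m=(g[y-r:y+r+1,x-r:x+r+1]<62).astype(np.uint8);n,l,st,c=cv2.connectedComponentsWithStats(cv2.morphologyEx(m,cv2.MORPH_OPEN,np.ones((9,9),np.uint8)));i=1+np.argmax(st[1:,4]);print(st[i]);return c[i]+[x-r,y-r]
t0=np.radians(-36);A=np.array([cen(q) for q in balls([t0,t0+np.pi/2],hub)])
f=lambda p:np.r_[(balls([p[0],p[0]+np.pi/2],hub+p[1:])-A).ravel(),p[1:]/3]
r=least_squares(f,[t0,0,0,0]);print(np.degrees(r.x[0]),r.x[1:],r.fun)
# window: dark pixels projected on plane z=225
c=rot(proj(W,[[611.1,-168.7,234.5]])[0]).astype(int);x,y=c-14
P=[]
for j in range(29):
    row=g[y+j,x:x+29];print("".join("#" if v<80 else "+" if v<140 else "." for v in row))
print(x,y, rot(proj(W,hub+105*ex+[0,0,55])[0]), [ (rot(proj(W,hub+105*ex+[0,0,55]+d*ey)[0])) for d in (9,-9)])
E
python3 fit.py
```

```text
time: 10.1
eef_pos: [502.5, -136.3, 209.5]
orientation: [2.098, 2.337, 0.001]
wrist_force: [-3.6, 2.2, 7.5]
grip_width: 23.9
grasp_force: 39.6
time: 10.48
eef_pos: [502.4, -136.4, 208.3]
orientation: [2.098, 2.338, 0.0]
wrist_force: [-0.4, 0.1, 0.0]
grip_width: 47.0
grasp_force: 0.0
time: 11.98
eef_pos: [540.3, -161.4, 328.2]
orientation: [0.164, -3.137, 0.0]
wrist_force: [0.8, 0.4, 0.0]
grip_width: 85.7
grasp_force: 0.0
[  6   6  28  33 723]
[  7   8  25  24 507]
-37.766453270035704 [-0.43 -1.21 -1.03] [-0.29 -0.68  0.19  0.63 -0.14 -0.4  -0.34]
++++++++++++++++++++++++++++.
++++++++++++++++++++++++++++.
..++++..........++.......+++.
..........................++.
..........................++.
..........................++.
..........................++.
...........................+.
....++++..........++++.....+.
....+##+..........###+.....++
....+##+..........###+.....++
....+##+..........###+.....++
....+###..........+##+.....++
....+###..........+##+.....++
....+###..........+##+.....++
....+###..........+##+.....++
....+###..........+##+.....++
....+###..........+##+.....++
....+###+........+###+....+++
....+####++++++++####+....+++
....+################+.....++
....+#################.....++
.....+++++++++++++####.....++
..................+###.....++
..................+###.....++
..................+###.....++
..................+###.....++
..................+###......+
..................+###+....++
255 104 [268.08 123.63] [array([259.23, 123.69]), array([276.92, 123.57])]
```

```bash
python3 - <<'E'
import cv2
g=cv2.imread("pics/w5.png")[::-1,::-1].astype(int)
for y in (106,112,116,119,128,131):print(y,[int(v) for v in g[y,244:296,2]])
E
```

```text
106 [143, 143, 142, 138, 170, 201, 209, 209, 203, 166, 158, 164, 140, 123, 121, 121, 126, 157, 170, 171, 171, 172, 172, 172, 172, 169, 140, 122, 126, 160, 174, 175, 173, 172, 171, 167, 132, 99, 120, 165, 202, 211, 211, 206, 183, 155, 145, 144, 141, 115, 98, 96]
112 [142, 141, 132, 120, 166, 201, 209, 209, 204, 176, 158, 183, 195, 196, 189, 133, 88, 82, 101, 185, 211, 214, 214, 215, 215, 215, 216, 213, 152, 95, 82, 89, 136, 180, 192, 192, 187, 140, 110, 137, 193, 211, 212, 208, 188, 158, 144, 144, 144, 144, 141, 115]
116 [143, 142, 143, 147, 178, 205, 210, 209, 205, 187, 178, 205, 215, 215, 197, 123, 53, 35, 70, 166, 211, 218, 219, 220, 220, 222, 222, 219, 159, 82, 40, 49, 109, 173, 192, 193, 187, 145, 112, 131, 191, 211, 212, 211, 205, 169, 147, 144, 144, 141, 115, 98]
119 [144, 143, 144, 147, 173, 202, 210, 209, 205, 188, 184, 207, 215, 216, 209, 134, 56, 37, 65, 154, 206, 218, 219, 220, 220, 222, 221, 212, 159, 88, 43, 44, 94, 170, 192, 193, 187, 145, 101, 120, 190, 212, 213, 211, 206, 169, 146, 144, 144, 141, 115, 98]
128 [144, 145, 143, 130, 155, 199, 211, 211, 206, 185, 163, 200, 216, 217, 216, 216, 216, 216, 214, 215, 214, 216, 218, 219, 219, 218, 219, 216, 186, 114, 51, 37, 72, 166, 192, 194, 193, 186, 136, 121, 150, 198, 213, 213, 209, 184, 156, 146, 145, 145, 144, 144]
131 [145, 143, 134, 133, 162, 200, 211, 211, 206, 186, 166, 200, 215, 217, 216, 217, 217, 218, 219, 219, 219, 219, 219, 220, 221, 222, 222, 221, 201, 125, 54, 37, 65, 147, 185, 193, 193, 184, 137, 116, 149, 199, 213, 214, 211, 197, 164, 147, 145, 145, 144, 144]
```

The 4 sits within 0.5 mm of centre: it spans columns 258.9–276.1 and the frame 248–289. Next I'll fit the bed's pose from corners already seen.

```bash
cat > bed.py <<'E'
from h import *
from scipy.optimize import least_squares
np.set_printoptions(precision=3,suppress=True)
def wc(f):
    v=np.load(f);return cam("wrist",dict(eef_pos=v[:3],orientation=v[3:]))
T,S,W1,W4=cam("top"),cam("scene"),wc("w1.npy"),wc("w4.npy")
t=lambda x,y:(T,(92+(x+.5)/2.66-.5,95+(y+.5)/2.66-.5)); s=lambda x,y:(S,(145+(x+.5)/2.95-.5,150+(y+.5)/2.95-.5))
w1=lambda x,y:(W1,(511-((x+.5)/1.56-.5),383-((y+.5)/1.56-.5)));w4=lambda x,y:(W4,(511-x,383-y))
NL,FL,NR=(-120,225,0),(12,225,7),(-120,-12,0)
obs=[(NL,t(245,239)),(NL,w1(100,295)),(NL,s(470,127)),(FL,t(243,127)),(FL,w1(143,188)),(FL,s(524,212)),(FL,w4(42,121)),(NR,t(443,243)),(NR,w1(336,337)),(NR,w4(199,236))]
def Rm(m,yaw):
    if m==0: y=np.array([0,np.cos(a),np.sin(a)]);x=np.array([.9597,.1099,-np.sin(b)])
    elif m==1: R=Ro.from_euler("XY",[a,b]).as_matrix();x,y=R[:,0],R[:,1]
    else: R=Ro.from_euler("YX",[b,a]).as_matrix();x,y=R[:,0],R[:,1]
    return Ro.from_euler("z",yaw).as_matrix()@np.c_[x,y,np.cross(x,y)]
a,b=np.radians([23,15])
if __name__=="__main__":
    for m in range(3):
        f=lambda p:np.concatenate([proj(C,Rm(m,p[3])@np.array(P,float)+p[:3])[0]-uv for P,(C,uv) in obs])
        r=least_squares(f,[620,-70,60,.11],loss="soft_l1");R=Rm(m,r.x[3]);print(m,r.cost,r.x,"home",R@[-25,65,10]+r.x[:3]);print(f(r.x).reshape(-1,2).round(1).tolist());print(R)
E
python3 bed.py
```

```text
0 12.566206297842852 [626.521 -57.872  43.502   0.002] home [605.215  -4.587  84.204]
[[0.6, -0.5], [1.4, 0.2], [4.4, -1.7], [-0.7, 0.2], [1.1, -0.9], [-0.3, 2.9], [-1.6, 0.1], [0.4, 0.5], [-2.6, -1.0], [0.1, 1.3]]
[[ 0.959 -0.002  0.282]
 [ 0.112  0.921 -0.374]
 [-0.259  0.391  0.883]]
1 11.561071500736565 [627.539 -57.993  43.736   0.005] home [605.701  -4.575  83.981]
[[0.6, -0.3], [0.8, -0.4], [4.4, -1.3], [-0.6, 0.1], [1.1, -0.6], [-0.3, 2.9], [-1.6, 0.5], [0.2, 0.5], [-2.4, -1.0], [0.2, 1.3]]
[[ 0.965 -0.005  0.261]
 [ 0.106  0.92  -0.376]
 [-0.238  0.391  0.889]]
2 13.148969485317487 [626.292 -59.126  46.193   0.11 ] home [605.044  -5.21   86.087]
[[0.4, -0.5], [1.7, 0.2], [4.6, -1.7], [-0.7, 0.2], [1.0, -0.9], [-0.3, 3.0], [-1.8, 0.1], [0.6, 0.5], [-2.7, -0.9], [0.1, 1.3]]
[[ 0.96  -0.001  0.28 ]
 [ 0.106  0.926 -0.362]
 [-0.259  0.377  0.889]]
```

All models give the same bed pose, and model 2 gives the press yaw (0.11 rad) consistently with the wheel. Next is the plinth at (406.5,201), yaw 17°.

```bash
python3 -m jog '[[[-2,5,0],[0,0,-10]],[[-4,11,0],[0,0,-20]],[[-6,17,-3],[0,0,-30]],[[-9,23,-8],[0,0,-40]],[[-11,29,-12],[0,0,-50]],[[-13.4,35,-16],[0,0,-60]],[[-13.4,36.2,-20],[0,0,-70]],[[-13.4,36.2,-24],[0,0,-79]],[[-13.4,36.2,-29],[0,0,-79]],[[-13.4,36.2,-32.4],[0,0,-79]],[[-13.4,36.2,-32.4],[0,0,-79]],[[-13.4,36.2,-32.4],[0,0,-79]]]' 1; python3 -m jog '[[[0,0,0],[0,0,0]],[[0,0,0],[0,0,0]],[[0,0,0],[0,0,0]],[[0,0,0],[0,0,0]]]' 0.3 40
python3 - <<'E'
from bed import *
from h import bot
O=np.array([626.3,-59.1,46.2]);R=Rm(2,.11)
s=bot.read_state();Rt=Ro.from_rotvec(s["orientation"]).as_matrix()
print(Rt)
Rg=np.c_[R[:,1],R[:,0],-R[:,2]]
print("turn deg",np.degrees(Ro.from_matrix(Rg@Rt.T).as_rotvec()))
np.savez("bed.npz",O=O,R=R,Rg=Rg)
h=s["eef_pos"][2]
for n,P in dict(drop=(-52,125,h+3),above=(-52,125,h+60),grab=(-25,93,9),grabup=(-25,93,70)).items(): print(n,R@P+O)
E
```

```text
time: 13.52
eef_pos: [407.2, 201.0, 5.5]
orientation: [1.866, 2.527, 0.002]
wrist_force: [0.0, 0.6, -0.2]
grip_width: 85.4
grasp_force: 0.0
time: 14.02
eef_pos: [407.2, 201.0, 5.6]
orientation: [1.864, 2.527, 0.003]
wrist_force: [-1.4, -1.5, 9.7]
grip_width: 49.0
grasp_force: 40.3
[[-0.295  0.955  0.002]
 [ 0.955  0.295  0.001]
 [ 0.     0.002 -1.   ]]
turn deg [ 19.388  19.315 -13.639]
drop [578.723  48.014 114.512]
above [594.666  27.368 165.193]
grab [604.765  21.111  95.773]
grabup [621.827  -0.984 150.01 ]
```

```bash
python3 -m jog '[[[0,0,4],[0,0,0]],[[0,0,10],[0,0,0]],[[0,0,16],[0,0,0]],[[5,-5,21],[6,6,-4]],[[10,-10,22],[13,13,-9]],[[15,-14,22],[19.4,19.3,-13.6]],[[18.7,-17.4,20],[19.4,19.3,-13.6]],[[18.7,-17.4,16],[19.4,19.3,-13.6]],[[18.7,-17.4,16],[19.4,19.3,-13.6]],[[18.7,-17.4,16],[19.4,19.3,-13.6]]]'
python3 - <<'E'
from h import *
np.set_printoptions(precision=2,suppress=True)
d=np.load("bed.npz");s=bot.read_state();print("tcp in bed",d["R"].T@(s["eef_pos"]-d["O"]),np.degrees(Ro.from_matrix(d["Rg"]@Ro.from_rotvec(s["orientation"]).as_matrix().T).as_rotvec()))
im=bot.snapshot("top");cv2.imwrite("pics/t6.png",im[:,:,::-1]);im=bot.snapshot("wrist");cv2.imwrite("pics/w6.png",im[:,:,::-1])
E
```

```text
time: 15.28
eef_pos: [592.8, 27.2, 165.5]
orientation: [-1.831, -1.941, -0.099]
wrist_force: [-0.4, -0.5, 0.2]
grip_width: 48.7
grasp_force: 43.6
tcp in bed [-53.86 124.93  65.47] [-0.02 -0.1  -0.12]
```

```bash
python3 -m jog '[[[-0.7,0.9,-2.2],[0,0,0]],[[-1.4,1.8,-4.4],[0,0,0]],[[-1.5,1.95,-4.8],[0,0,0]],[[-1.65,2.1,-5.2],[0,0,0]],[[-1.65,2.1,-5.2],[0,0,0]]]'
```

```text
time: 16.0
eef_pos: [578.9, 47.2, 118.0]
orientation: [-1.835, -1.947, -0.106]
wrist_force: [3.9, -10.2, 26.5]
grip_width: 48.9
grasp_force: 47.7
```

Contact was felt with about 28 N normal to the bed, so it stands a few mm higher than fitted. I'll ease off, release and lift.

```bash
python3 -m jog '[[[0.15,-0.2,0.5],[0,0,0]],[[0.15,-0.2,0.5],[0,0,0]]]'; python3 -m jog '[[[0,0,0],[0,0,0]],[[0,0,0],[0,0,0]],[[0,0,0],[0,0,0]],[[0.6,-0.7,1.8],[0,0,0]],[[1.3,-1.6,4],[0,0,0]],[[1.9,-2.5,6.2],[0,0,0]],[[1.9,-2.5,8],[0,0,0]],[[1.9,-2.5,8],[0,0,0]],[[1.9,-2.5,8],[0,0,0]]]' 1
python3 - <<'E'
from h import *
np.set_printoptions(precision=2,suppress=True)
s=bot.read_state();np.save("w7.npy",np.r_[s["eef_pos"],s["orientation"]])
iw=bot.snapshot("wrist");cv2.imwrite("pics/w7.png",iw[:,:,::-1]);i2=bot.snapshot("scene");cv2.imwrite("pics/s7.png",i2[:,:,::-1])
d=np.load("bed.npz");W=cam("wrist",s)
for z in (0,5):print(proj(W,[d["R"]@np.array(q)+d["O"] for q in [(0,130,20+z),(-50,130,20+z),(-50,44,20+z)]]))
import numpy as np
h=cv2.cvtColor(iw,cv2.COLOR_RGB2HSV);m=((h[...,0]<14)&(h[...,1]>110)).astype(np.uint8);n,l,st,c=cv2.connectedComponentsWithStats(m)
for i in range(1,n):
    if st[i,4]>400:
        print(st[i],c[i]);k=cv2.convexHull(np.argwhere(l==i)[:,::-1].astype(np.int32));print(cv2.approxPolyDP(k,4,True)[:,0].tolist())
E
```

```text
time: 16.25
eef_pos: [578.6, 46.0, 118.9]
orientation: [-1.832, -1.943, -0.1]
wrist_force: [0.0, -0.0, -1.5]
grip_width: 48.7
grasp_force: 44.5
time: 17.38
eef_pos: [597.0, 20.8, 196.4]
orientation: [-1.831, -1.941, -0.098]
wrist_force: [-1.1, -0.5, 0.1]
grip_width: 85.6
grasp_force: 0.0
[[326.84 202.92]
 [267.8  202.76]
 [266.6  289.37]]
[[328.3  204.88]
 [268.   204.71]
 [266.76 292.79]]
[134 188  12  70 402] [139.1  221.84]
[[140, 257], [134, 200], [138, 188], [145, 252]]
[291 239  12  74 634] [296.38 274.49]
[[301, 239], [299, 312], [291, 312], [294, 239]]
```

```bash
python3 - <<'E'
from h import *
np.set_printoptions(precision=1,suppress=True)
v=np.load("w7.npy");W=cam("wrist",dict(eef_pos=v[:3],orientation=v[3:]));d=np.load("bed.npz");R,O=d["R"],d["O"]
im=cv2.imread("pics/w7.png")
for y in (225,255):print(y,[tuple(int(k) for k in im[y,x,::-1]) for x in range(258,340,3)])
print([ (y,)+tuple(int(k) for k in im[y,280,::-1]) for y in range(190,312,4)])
def onbed(uv,z):
    c,q=ray(W,uv);n=R[:,2];return R.T@(c+q*((z-n@(c-O))/(n@q))-O)
for z in(20,24): print(z,onbed((296.4,239),z),onbed((295,312),z))
E
```

```text
225 [(161, 159, 165), (160, 157, 164), (161, 158, 164), (159, 157, 162), (141, 99, 60), (124, 88, 53), (125, 87, 53), (126, 90, 53), (147, 102, 61), (144, 101, 60), (151, 105, 63), (165, 115, 70), (161, 113, 68), (150, 105, 63), (150, 106, 63), (148, 104, 63), (160, 111, 68), (160, 111, 67), (157, 110, 66), (154, 107, 64), (148, 104, 62), (147, 104, 61), (149, 105, 63), (109, 86, 71), (114, 115, 119), (116, 116, 121), (115, 115, 120), (62, 64, 70)]
255 [(194, 192, 199), (191, 188, 195), (193, 191, 197), (155, 152, 156), (159, 112, 66), (148, 104, 62), (148, 104, 63), (148, 104, 63), (143, 101, 60), (151, 107, 64), (155, 110, 66), (165, 116, 69), (96, 64, 44), (90, 59, 42), (95, 62, 44), (153, 107, 64), (158, 111, 66), (157, 109, 66), (156, 109, 66), (152, 106, 64), (148, 104, 63), (149, 105, 63), (125, 91, 62), (113, 113, 118), (116, 116, 121), (113, 114, 118), (59, 60, 65), (22, 23, 24)]
[(190, 158, 156, 162), (194, 158, 155, 162), (198, 148, 143, 145), (202, 94, 67, 42), (206, 122, 86, 52), (210, 125, 89, 54), (214, 126, 89, 54), (218, 125, 89, 54), (222, 128, 91, 55), (226, 133, 94, 56), (230, 147, 104, 62), (234, 149, 106, 62), (238, 149, 104, 62), (242, 148, 104, 63), (246, 148, 103, 62), (250, 147, 103, 63), (254, 146, 103, 62), (258, 146, 103, 62), (262, 146, 103, 61), (266, 144, 102, 61), (270, 144, 101, 61), (274, 145, 102, 61), (278, 144, 102, 61), (282, 144, 101, 60), (286, 143, 101, 60), (290, 135, 95, 57), (294, 120, 85, 53), (298, 128, 91, 55), (302, 130, 92, 55), (306, 129, 91, 56), (310, 129, 91, 56)]
20 [-24.3  96.2  20. ] [-22.2  18.5  20. ]
24 [-24.9  98.2  24. ] [-22.9  21.9  24. ]
```

The plinth is home: its upper end edge is at row ~204 (predicted 203–205), its sides at 269 and 326 (predicted 268 and 327), and it lies flush along the rail. Next is the lever.

```bash
python3 - <<'E'
from h import *
np.set_printoptions(precision=1,suppress=True)
s=bot.read_state();Rt=Ro.from_rotvec(s["orientation"]).as_matrix();y=np.radians(6.3);ex=np.array([np.cos(y),np.sin(y),0]);ey=np.array([-np.sin(y),np.cos(y),0])
print(np.degrees(Ro.from_matrix(np.c_[ey,ex,[0,0,-1]]@Rt.T).as_rotvec()),np.array([554.5,-348.9,254])-s["eef_pos"],s["joints"])
T=cam("top");print("jar",onz(T,(376,143),100))
E
```

```text
[-21.1 -17.4   2.9] [ -42.4 -369.7   57.6] [-0.1  0.6  0.4  1.7  0.3  1.3]
jar [ 643.7 -454.7  100. ]
```

```bash
python3 -m jog '[[[0,0,6],[0,0,0]],[[0,0,12],[0,0,0]],[[0,-2,18],[-7,-6,1]],[[-1,-8,19],[-14,-11.6,2]],[[-2,-14,19],[-21.1,-17.4,2.9]],[[-3,-20,19],[-21.1,-17.4,2.9]],[[-4,-26,19],[-21.1,-17.4,2.9]],[[-4.2,-32,17],[-21.1,-17.4,2.9]],[[-4.2,-37,15],[-21.1,-17.4,2.9]],[[-4.2,-37,12],[-21.1,-17.4,2.9]],[[-4.2,-37,12],[-21.1,-17.4,2.9]]]' 0.75
python3 - <<'E'
from h import *
np.set_printoptions(precision=1,suppress=True)
s=bot.read_state();im=bot.snapshot("wrist");cv2.imwrite("pics/w8.png",im[:,:,::-1]);W=cam("wrist",s)
print(s["eef_pos"],proj(W,[[554.5,-348.9,276],[566.5,-348,276],[542.5,-349,276],[549,-299,276],[560,-399,276]]))
g=im.max(2);print([int(v) for v in g[170,200:320:3]]);print([int(v) for v in g[200,200:320:3]])
E
```

```text
time: 18.85
eef_pos: [554.0, -349.2, 314.2]
orientation: [-2.094, -2.335, 0.0]
wrist_force: [0.3, 0.6, -0.0]
grip_width: 63.8
grasp_force: 0.0
[ 554.  -349.2  314.2] [[258.9 220. ]
 [275.8 220.5]
 [242.1 218.4]
 [259.  149.2]
 [258.8 281.1]]
[228, 230, 231, 230, 231, 229, 230, 230, 231, 231, 228, 226, 230, 231, 127, 32, 33, 37, 37, 38, 38, 35, 31, 29, 25, 26, 188, 225, 229, 226, 227, 229, 228, 228, 228, 227, 230, 228, 226, 228]
[231, 230, 231, 231, 229, 227, 229, 230, 229, 231, 227, 229, 231, 230, 203, 33, 36, 38, 41, 43, 44, 40, 36, 31, 28, 38, 201, 205, 207, 202, 207, 208, 206, 201, 202, 197, 200, 205, 227, 225]
```

The grip spans columns 243–276, as predicted. I'll descend and close.

```bash
python3 -m jog '[[[0,0,-4],[0,0,0]],[[0,0,-6.1],[0,0,0]],[[0,0,-6.1],[0,0,0]]]'; python3 -m jog '[[[0,0,0],[0,0,0]],[[0,0,0],[0,0,0]],[[0,0,0],[0,0,0]],[[0,0,0],[0,0,0]]]' 0.1 30; python3 -m jog '[[[-1.2,-0.1,-1.1],[0,0,0]],[[-2.3,-0.3,-2.3],[0,0,0]],[[-3.3,-0.4,-3.7],[0,0,0]],[[-4.2,-0.5,-5.1],[0,0,0]],[[-5,-0.5,-6.5],[0,0,0]],[[-5.6,-0.6,-8.1],[0,0,0]],[[-6.1,-0.7,-9.6],[0,0,0]],[[-6.5,-0.7,-11.3],[0,0,0]],[[-6.6,-0.7,-12.2],[0,0,0]],[[-6.6,-0.7,-12.2],[0,0,0]],[[-6.6,-0.7,-12.2],[0,0,0]]]'
```

```text
time: 19.27
eef_pos: [555.3, -348.3, 256.6]
orientation: [-2.095, -2.341, -0.001]
wrist_force: [-0.1, 0.8, 0.1]
grip_width: 64.3
grasp_force: 0.0
time: 19.77
eef_pos: [555.3, -349.5, 257.7]
orientation: [2.095, 2.338, 0.001]
wrist_force: [-2.3, 0.5, 6.1]
grip_width: 22.9
grasp_force: 29.7
time: 21.15
eef_pos: [490.6, -357.2, 135.9]
orientation: [2.093, 2.337, 0.002]
wrist_force: [0.9, -0.6, 5.8]
grip_width: 23.0
grasp_force: 34.5
```

```bash
python3 -m jog '[[[-0.1,0,-0.4],[0,0,0]],[[-0.1,0,-0.7],[0,0,0]],[[-0.1,0,-0.7],[0,0,0]]]'; python3 -m jog '[[[0,0,-0.3],[0,0,0]],[[0,0,-0.6],[0,0,0]],[[0,0,-0.6],[0,0,0]]]'
```

```text
time: 21.52
eef_pos: [489.7, -357.3, 128.9]
orientation: [2.093, 2.337, 0.002]
wrist_force: [1.2, -1.0, 6.3]
grip_width: 22.8
grasp_force: 34.8
time: 21.9
eef_pos: [489.1, -357.4, 123.7]
orientation: [2.093, 2.336, 0.001]
wrist_force: [-3.5, -0.1, 15.2]
grip_width: 22.9
grasp_force: 35.8
```

```bash
python3 -m jog '[[[0,0,-0.4],[0,0,0]],[[0,0,-0.5],[0,0,0]],[[0,0,-0.5],[0,0,0]]]'
python3 - <<'E'
from h import *
for n in("top","scene"):im=bot.snapshot(n);cv2.imwrite(f"pics/{n}9.png",im[:,:,::-1])
E
```

```text
time: 22.28
eef_pos: [489.0, -357.5, 121.0]
orientation: [2.092, 2.335, 0.0]
wrist_force: [-7.7, 3.3, 33.6]
grip_width: 22.9
grasp_force: 37.6
```

It's hard on the stop at 34 N. I'll bring the lever back up along its arc.

```bash
python3 -m jog '[[[0,0,0.9],[0,0,0]],[[0.2,0,2.7],[0,0,0]],[[0.6,0,4.3],[0,0,0]],[[1.1,0.1,5.9],[0,0,0]],[[1.7,0.2,7.4],[0,0,0]],[[2.5,0.2,8.9],[0,0,0]],[[3.4,0.3,10.3],[0,0,0]],[[4.4,0.4,11.6],[0,0,0]],[[5.5,0.6,12.8],[0,0,0]],[[6.7,0.7,13.9],[0,0,0]],[[6.7,0.7,13.9],[0,0,0]]]'; python3 -m jog '[[[0,0,0],[0,0,0]],[[0,0,0],[0,0,0]],[[0,0,3],[0,0,0]],[[0,0,8],[0,0,0]],[[0,0,8],[0,0,0]]]' 0.75
python3 - <<'E'
from h import *
np.set_printoptions(precision=1,suppress=True)
s=bot.read_state();W=cam("wrist",s);im=bot.snapshot("wrist");g=im.max(2)
print(s["eef_pos"],proj(W,[[554.5,-348.9,276],[566.5,-348,276],[542.5,-349,276]]))
print([int(v) for v in g[190,200:320:3]])
d=np.load("bed.npz");R,O=d["R"],d["O"];Rt=Ro.from_rotvec(s["orientation"]).as_matrix()
print("turn",np.degrees(Ro.from_matrix(d["Rg"]@Rt.T).as_rotvec()))
for n,P in dict(up=(-25,93,90),grab=(-25,93,16),lift=(-28,110,60)).items():print(n,R@P+O,R@P+O-s["eef_pos"])
E
```

```text
time: 23.75
eef_pos: [555.1, -348.4, 250.6]
orientation: [-2.091, -2.336, 0.001]
wrist_force: [6.3, -1.3, -26.0]
grip_width: 23.1
grasp_force: 33.4
time: 24.38
eef_pos: [556.1, -350.1, 341.1]
orientation: [2.09, 2.332, 0.004]
wrist_force: [0.7, -0.3, -0.7]
grip_width: 64.2
grasp_force: 0.0
[ 556.1 -350.1  341.1] [[255.4 205.3]
 [270.4 205.7]
 [240.6 203.9]]
[226, 226, 222, 224, 226, 226, 223, 226, 225, 224, 226, 226, 226, 223, 49, 34, 38, 39, 42, 42, 38, 33, 28, 35, 197, 204, 197, 197, 200, 196, 205, 197, 195, 196, 204, 221, 223, 218, 218, 221]
turn [21.4 17.7 -2.9]
up [627.4  -8.2 167.8] [  71.3  341.9 -173.3]
grab [606.7  18.6 102. ] [  50.6  368.7 -239.1]
lift [616.1  18.1 148.3] [  60.   368.2 -192.8]
```

The lever is up. I'll go back to the bed, coming in from up the slope.

```bash
python3 -m jog '[[[1,6,1],[0,0,0]],[[2,12,1],[0,0,0]],[[3,18,1],[0,0,0]],[[4,24,1],[0,0,0]],[[5,30,0],[7,6,-1]],[[6,36,-3],[14,12,-2]],[[6.6,38.3,-8],[21.4,17.7,-2.9]],[[6.6,38.3,-13],[21.4,17.7,-2.9]],[[6.6,38.3,-17.7],[21.4,17.7,-2.9]],[[6.6,38.3,-17.7],[21.4,17.7,-2.9]],[[6.6,38.3,-17.7],[21.4,17.7,-2.9]]]' 1
python3 - <<'E'
from h import *
np.set_printoptions(precision=1,suppress=True)
d=np.load("bed.npz");R,O=d["R"],d["O"];s=bot.read_state();W=cam("wrist",s);im=bot.snapshot("wrist");cv2.imwrite("pics/w10.png",im[:,:,::-1])
print(R.T@(s["eef_pos"]-O),R@[-25,98,13]+O-s["eef_pos"])
p=[proj(W,[R@np.array(q)+O for q in [(0,130,20+z),(-50,130,20+z),(0,100,20+z),(-50,100,20+z)]]) for z in (0,5)];print(p)
r=int(p[0][2,1]);print(r,[(x,int(im[r,x,0])-int(im[r,x,2])) for x in range(215,345,4)])
x=int(p[0][:2,0].mean())-12;print(x,[(y,int(im[y,x,0])-int(im[y,x,2])) for y in range(int(p[0][0,1])-24,int(p[0][0,1])+20,3)])
E
```

```text
time: 25.8
eef_pos: [621.6, 33.6, 160.3]
orientation: [-1.827, -1.937, -0.101]
wrist_force: [0.5, -0.6, 0.2]
grip_width: 85.4
grasp_force: 0.0
[-24.2 128.9  66.6] [-15.7  -9.3 -59.1]
[array([[290.5, 214. ],
       [223. , 213.7],
       [289.1, 250.4],
       [224.3, 250.1]]), array([[291.3, 216.5],
       [222.1, 216.2],
       [289.8, 253.6],
       [223.5, 253.3]])]
250 [(215, -4), (219, -5), (223, -5), (227, 73), (231, 71), (235, 72), (239, 71), (243, 70), (247, 74), (251, 79), (255, 74), (259, 72), (263, 71), (267, 77), (271, 74), (275, 74), (279, 72), (283, 67), (287, 60), (291, 28), (295, -5), (299, -5), (303, -4), (307, -7), (311, -8), (315, -8), (319, -8), (323, -7), (327, -9), (331, -8), (335, -7), (339, 0), (343, -1)]
244 [(189, -4), (192, -4), (195, -4), (198, -3), (201, -4), (204, -4), (207, -3), (210, 45), (213, 53), (216, 54), (219, 72), (222, 69), (225, 69), (228, 69), (231, 69)]
```

Plinth still home. Gripping it.

```bash
python3 -m jog '[[[-0.6,-0.4,-2.5],[0,0,0]],[[-1.2,-0.7,-4.6],[0,0,0]],[[-1.6,-0.9,-5.9],[0,0,0]],[[-1.6,-0.9,-5.9],[0,0,0]]]'; python3 -m jog '[[[0,0,0],[0,0,0]],[[0,0,0],[0,0,0]],[[0,0,0],[0,0,0]],[[0,0,0],[0,0,0]]]' 0.3 40
```

```text
time: 26.35
eef_pos: [605.4, 24.5, 100.0]
orientation: [-1.827, -1.936, -0.099]
wrist_force: [0.2, -0.2, -0.1]
grip_width: 85.5
grasp_force: 0.0
time: 26.85
eef_pos: [606.1, 24.6, 100.2]
orientation: [-1.827, -1.937, -0.101]
wrist_force: [2.0, -1.6, 5.7]
grip_width: 48.9
grasp_force: 42.2
```

```bash
python3 -m jog '[[[0.1,-0.1,0.4],[0,0,0]],[[0.2,1.2,1.2],[0,0,0]],[[0.2,2.8,2],[0,0,0]],[[0.2,4.5,3],[0,0,0]],[[0.2,6.5,5],[0,0,0]],[[0.2,9,10],[0,0,0]],[[0.2,11,14],[0,0,0]],[[0.2,11,14],[0,0,0]]]'
python3 - <<'E'
from h import *
np.set_printoptions(precision=1,suppress=True)
T=cam("top");t=lambda x,y:(92+(x+.5)/2.66-.5,95+(y+.5)/2.66-.5)
P=np.array([onz(T,t(*q),35) for q in [(10,125),(173,123),(173,243),(12,245)]]);print(P,P.mean(0))
yaw=np.arctan2(-(P[0]-P[1]+P[3]-P[2])[0],(P[0]-P[1]+P[3]-P[2])[1]);print(np.degrees(yaw))
s=bot.read_state();Rt=Ro.from_rotvec(s["orientation"]).as_matrix()
x=np.array([np.cos(yaw),np.sin(yaw),0]);y=np.array([-np.sin(yaw),np.cos(yaw),0])
print("turn",np.degrees(Ro.from_matrix(np.c_[y,x,[0,0,-1]]@Rt.T).as_rotvec()))
c=P.mean(0);c[2]=0;print("shift",c+33*y+[0,0,30]-s["eef_pos"],s["eef_pos"],s["grip_width"])
im=bot.snapshot("scene");cv2.imwrite("pics/s11.png",im[:,:,::-1])
E
```

```text
time: 27.85
eef_pos: [607.9, 137.4, 243.8]
orientation: [-1.825, -1.942, -0.105]
wrist_force: [0.4, -0.8, -1.0]
grip_width: 48.7
grasp_force: 41.8
[[670.2 456.9  35. ]
 [669.9 251.4  35. ]
 [519.8 249.   35. ]
 [519.3 449.4  35. ]] [594.8 351.7  35. ]
0.022064285632580116
turn [-22.3 -16.1  -3.5]
shift [ -13.   247.3 -213.8] [607.9 137.4 243.8] 48.74017816110772
```

```bash
python3 -m jog '[[[0,5,0],[-7,-5,-1]],[[0,10,0],[-15,-11,-2]],[[-0.5,16,0],[-22.3,-16.1,-3.5]],[[-1.3,22,-3],[-22.3,-16.1,-3.5]],[[-1.3,24.7,-9],[-22.3,-16.1,-3.5]],[[-1.3,24.7,-15],[-22.3,-16.1,-3.5]],[[-1.3,24.7,-15],[-22.3,-16.1,-3.5]]]'; python3 -m jog '[[[0,0,-3],[0,0,0]],[[0,0,-6],[0,0,0]],[[0,0,-6.8],[0,0,0]],[[0,0,-6.8],[0,0,0]]]'
```

```text
time: 28.78
eef_pos: [590.3, 379.8, 83.3]
orientation: [-2.221, -2.212, 0.021]
wrist_force: [-0.1, -1.9, -0.2]
grip_width: 48.9
grasp_force: 42.3
time: 29.28
eef_pos: [595.1, 381.6, 22.8]
orientation: [-2.225, -2.212, 0.002]
wrist_force: [-0.5, 0.1, -1.0]
grip_width: 49.2
grasp_force: 42.3
```

```bash
python3 -m jog '[[[0,0,-0.3],[0,0,0]],[[0,0,-0.6],[0,0,0]],[[0,0,-0.6],[0,0,0]]]'
```

```text
time: 29.65
eef_pos: [594.3, 381.7, 15.5]
orientation: [-2.224, -2.213, 0.004]
wrist_force: [0.1, 0.4, -2.2]
grip_width: 49.3
grasp_force: 42.3
```

```bash
python3 -m jog '[[[0,0,-0.2],[0,0,0]],[[0,0,-0.3],[0,0,0]],[[0,0,-0.3],[0,0,0]]]'
```

```text
time: 30.02
eef_pos: [594.3, 381.8, 12.4]
orientation: [-2.224, -2.213, 0.004]
wrist_force: [-0.9, 0.5, 0.5]
grip_width: 48.6
grasp_force: 42.5
```

Touching the floor. I'll release and retreat to a clear pose.

```bash
python3 -m jog '[[[0,0,-0.1],[0,0,0]],[[0,0,-0.1],[0,0,0]],[[0,0,0],[0,0,0]],[[0,0,5],[0,0,0]],[[0,0,11],[0,0,0]],[[-6,0,17],[0,0,0]],[[-12,0,22],[0,0,0]],[[-18,0,26],[0,0,0]],[[-22,0,26],[0,0,0]],[[-22,0,26],[0,0,0]],[[-22,0,26],[0,0,0]]]' 1
python3 - <<'E'
from h import *
a=bot.snapshot("top");b=bot.snapshot("scene");print(bot.read_state()["time"])
A=cv2.resize(a[110:280,85:400,::-1],(800,432));B=cv2.resize(b[150:290,130:440,::-1],(400,181));C=cv2.resize(a[120:170,265:320,::-1],(187,170),interpolation=cv2.INTER_CUBIC)
D=cv2.resize(a[130:200,88:168,::-1],(194,168),interpolation=cv2.INTER_CUBIC)
c=np.zeros((600,800,3),np.uint8);B=B[:168];c[:432]=A;c[432:,:400]=B;c[432:,400:587]=C[:168];c[432:,600:794]=D;cv2.imwrite("pics/fin.png",c)
E
```

```text
time: 31.4
eef_pos: [373.7, 382.0, 273.2]
orientation: [-2.222, -2.214, 0.001]
wrist_force: [0.2, 0.4, -1.0]
grip_width: 85.4
grasp_force: 0.0
31.5
```

View pics/fin.png

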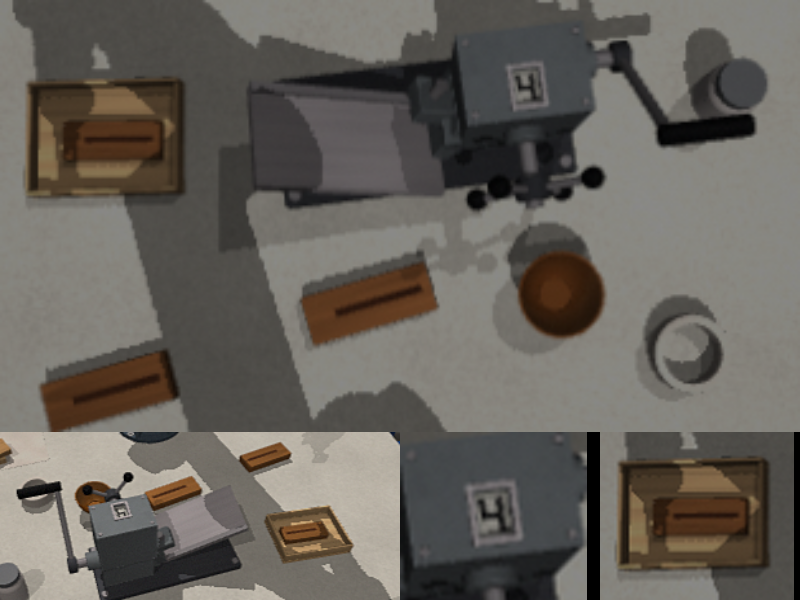

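The picture shows the plinth flat and centred in the tray at (113,140), with a mark at its left end. The 4 is centred in the window, the lever is up at (705,130), and nothing else has moved.

```bash
python3 -c "
from workcell import bot
print(bot.hand_in())"
```

```text
the job is handed in; nothing more can be done
None
```

The job is handed in at about 31.5 s of the 72 s allowed: I set the window to 4, stamped the plinth against both stops with the lever fully down, let the lever back up, and laid the plinth flat in the tray, with the 4 still showing and the other things unmoved.

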